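# Find the torch with batteries by its weight and stand it in the cup

### The arm

A 7-joint arm with a two-finger parallel gripper is mounted at the origin on the work surface. World frame = base frame: x ahead of the robot, y to its left, z up, the work surface at z = 0. Lengths are in m, angles in rad, forces in N, time in s.
With the tool pointing down it reaches from about 0.425 to 0.925 m from the base axis. Payload 6.8 kg.
Tool frame: the origin (TCP) lies between the finger pads; the fingertips stand r.tips_ahead ahead of it and the grasp point (between the pads) lies 5 mm behind it (r.tips_ahead is the distance from the TCP to the fingertips, in m); z points along the fingers, y is the line along which they close (so a half turn about z gives the same grasp; the last joint's range is limited). The gripper opens to 85 mm and grips with 20 to 120 N. Pads are 22 mm wide; open, the fingers measure 114 mm over their backs; the gripper's body (76 mm by 85 mm) begins 54 mm behind the grasp point. The pads swing forward as they close: fully open they stand 13 mm farther back than shut.
Start: joints at [1.077, 0.477, 0.022, 1.555, -0.011, 1.109, -0.083], TCP at [0.254, -0.625, 0.245] pointing down, gripper open.
Joint ranges: [-2.96, 2.96], [-0.34, 2.1], [-1.41, 1.46], [0.24, 2.44], [-1.37, 4.51], [0.17, 1.92], [-2.96, 2.96]. Speed limits (rad/s): [2.39, 2.39, 3.14, 3.14, 3.14, 3.14, 3.14].

### API

Orientations are given as a rotation vector (axis times angle).
In Python, from bench import r gives the robot as it stands.
- The arm moves only by the tool move_arm, never from a script. Its argument "rows" is one flat list of numbers, 4 for each row, row after row: the shift along the tool's x, y, z in cm, then the turn about the tool's z in degrees. In form: [tx, ty, tz, twist, tx, ty, tz, twist, ...]. A call has 1 to 10 rows; each row is the pose to reach, as a shift and turn from the pose commanded when the call began, along the tool's axes at that moment; what a row does not reach only later rows make up. A row lasts 1/8 s, in which the tool goes at most 62.5 mm and 10.7 degrees, less where a joint would pass 70% of its speed; a pose out of reach is approached as far as the arm can. A call with a gripper value outside its range is refused whole. "fingers" is the opening, from 0 (shut) to 1 (fully open), set as the call begins (left out, the last holds). The fingers move at their own pace and stop on an object; "newtons" is the grip in N (left out, the last holds). Time passes only in rows, so rows that repeat a pose let the fingers close. It gives the time, the measured TCP pose, the force, the opening and the grip force at its end, in the units of the state.
- r.get_obs(): the state, without advancing time (a new reading comes with each control period).
- r.grab_frame(name): name is "side" or "top" or "wrist"; returns the picture (480x640x3 uint8, blue, green, red); there is no depth.
- r.camera_params(name): a dict with "fx", "fy", "cx", "cy" (pixels), "world_from_camera" (4x4, takes a point from camera to world coordinates). Camera axes: x right, y down, z forward; pixel columns grow to the right and rows downward; lengths in m; the calibration is good to about 2 mm. A picture is of the moment at which its call begins: read the wrist's pose just before it. camera_params takes no time and is no camera call; for the wrist camera it gives the pose at the moment of the call.
- r.hand_in(): hands the job in; it is judged then, once.
The state is a dict: "clock": time; "joints": joint angles; "qvel": joint speeds; "tau": joint torques, N m; "tcp_pos": TCP position; "orientation": TCP orientation; "contact_force": force on the tool from outside, world axes, zero at the start; "moment": the same for the moment, N m; "grip_width": finger opening in m; "gripper_force": force on a finger pad.
Only numpy, scipy, OpenCV 4.12 (cv2) and the standard library are available. Lean on these libraries where they do the work, as an engineer would, in place of code of your own. Each camera call takes 0.05 s, during which the arm holds its last target. There are 200 camera calls.

### The job

Only one of the three identical torches in the tray has batteries in it: feel by lifting which one is the heavy one, and stand that torch upright, head up, in the steel cup, lowering it in gently. Leave the two empty torches standing where they were in the tray, and do not disturb the detergent bottle or the peg box.

Things in the scene. Friction and masses are not known exactly. Their poses are not given: they have to be found in the camera images.
- torch_a: One of three identical-looking torches standing on their tails in the tray, 150 mm tall: black body 40 x 40 mm square up to 95 mm, grey head 46 x 46 mm square above, lens on top. Origin: centre of its underside; z up along it, x and y square to its sides. Any one of the three holds batteries and weighs 350 to 470 g; each of the two empty ones weighs 110 to 170 g.
- torch_b: One of three identical-looking torches standing on their tails in the tray, 150 mm tall: black body 40 x 40 mm square up to 95 mm, grey head 46 x 46 mm square above, lens on top. Origin: centre of its underside; z up along it, x and y square to its sides. Any one of the three holds batteries and weighs 350 to 470 g; each of the two empty ones weighs 110 to 170 g.
- torch_c: One of three identical-looking torches standing on their tails in the tray, 150 mm tall: black body 40 x 40 mm square up to 95 mm, grey head 46 x 46 mm square above, lens on top. Origin: centre of its underside; z up along it, x and y square to its sides. Any one of the three holds batteries and weighs 350 to 470 g; each of the two empty ones weighs 110 to 170 g.
- cup: Round steel holder cup, open at the top, screwed down to the worktop: 84 mm outside, 76 mm inside diameter, 75 mm tall, floor 6 mm thick. Origin: centre of its underside on the worktop; z up.
- tray: Shallow grey plastic tray fixed to the worktop, 130 x 420 mm (along its y) and 14 mm high, walls 6 mm thick, floor 6 mm thick, in which the three torches stand in a row about 130 mm apart along its y. Origin: centre of its underside.
- detergent: Bystander: white detergent bottle, 80 mm diameter, 200 mm tall, standing beyond the work. Origin: centre of its underside.
- peg_box: Bystander: open grey plastic box with wooden clothes pegs, 100 x 130 mm, 70 mm high, beyond the work. Origin: centre of its underside.

How it is judged:
By the outcome, as a careful person would: the job done as asked, in the order asked, and still so for the second after the job is handed in, with the robot touching nothing.
It also fails if it takes over 64 s, if anything falls off the work surface, if the arm or the gripper's body presses on something with over 40 N, if the wrist force passes 120 N, or if a joint passes its speed limit or range.

## Working session

There is one attempt and no reset: what is moved stays moved. The work goes in short steps, Python scripts to look and compute and a tool call to move; the robot and the scene stay as the last step left them, time stands still between calls to the robot, and variables do not carry over. Pictures are saved under pics/ and viewed, at most 10 in all, crops included, and the job is handed in when it is done.

Besides the shell and the picture viewer there is one more tool, called after "Request:" as a command line: name --argument value ..., lists and objects as JSON in quotes. move_arm: Moves the arm, as the interface text tells. Its arguments: {"type":"object","properties":{"rows":{"type":"array"},"fingers":{"type":"number"},"newtons":{"type":"number"}},"required":["rows"]}

```bash
mkdir -p pics
python3 - <<'E'
from bench import r
import cv2,numpy as np
np.set_printoptions(precision=4,suppress=True)
for n in("side","top"):
    cv2.imwrite(f"pics/{n}0.png",r.grab_frame(n)); p=r.camera_params(n); print(n,p["fx"],p["fy"],p["cx"],p["cy"]); print(np.array(p["world_from_camera"]))
o=r.get_obs()
for k in("clock","tcp_pos","orientation","contact_force","grip_width"):print(k,o[k])
print(r.tips_ahead)
E
```

```text
side 570.7949233310146 570.7949233310146 321.845894698353 225.8087463369142
[[-0.9928 -0.0838  0.0853  0.5361]
 [-0.1179  0.5695 -0.8135  0.9039]
 [ 0.0196 -0.8177 -0.5753  0.6795]
 [ 0.      0.      0.      1.    ]]
top 571.3838464237574 571.3838464237574 320.5103241280505 244.93690744108372
[[-0.0258 -0.9954  0.0926  0.546 ]
 [-0.9996  0.0271  0.0123 -0.0257]
 [-0.0148 -0.0923 -0.9956  1.1633]
 [ 0.      0.      0.      1.    ]]
clock 0.1
tcp_pos [ 0.2538 -0.6249  0.2444]
orientation [-3.0818 -0.602   0.0006]
contact_force [ 0.3819 -0.7088 -0.7067]
grip_width 0.08547368486480658
0.014
```

View pics/top0.png

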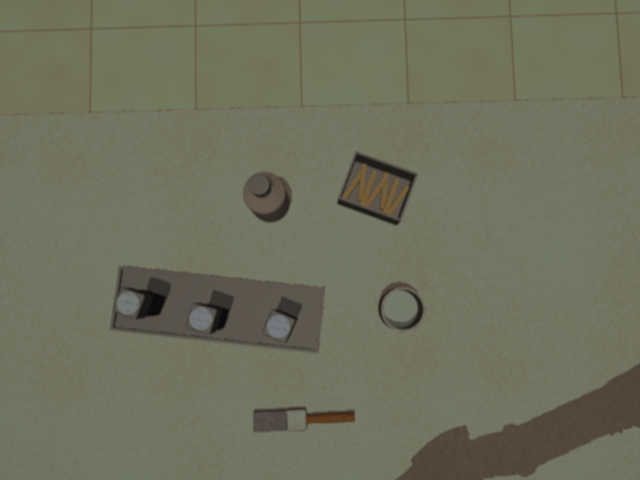

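View pics/side0.png

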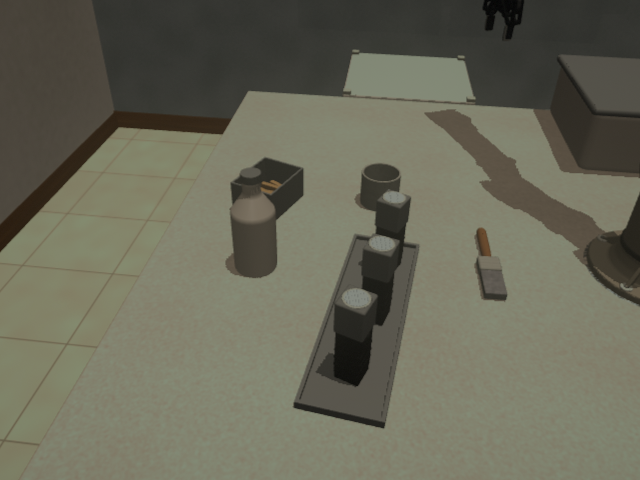

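The top view shows lenses at about (130,302), (202,318) and (280,326), with the cup at (400,308). The side view shows lenses at (357,299), (382,245) and (395,199), with the cup rim at about (381,175). Next I'll triangulate these and make zoomed crops for the yaw.

```bash
cat > h.py <<'E'
import numpy as np,cv2
from bench import r
np.set_printoptions(precision=4,suppress=True)
def ray(n,uv,p=None):
    p=p or r.camera_params(n); T=np.array(p["world_from_camera"])
    d=T[:3,:3]@[(uv[0]-p["cx"])/p["fx"],(uv[1]-p["cy"])/p["fy"],1]
    return T[:3,3],d
def plane(n,uv,z,p=None):
    o,d=ray(n,uv,p); return o+d*(z-o[2])/d[2]
def tri(a,b):
    (o1,d1),(o2,d2)=a,b
    s=np.linalg.lstsq(np.c_[d1,-d2],o2-o1,rcond=None)[0]
    p,q=o1+d1*s[0],o2+d2*s[1]; return (p+q)/2,np.linalg.norm(p-q)
def blob(im,uv,R,lo):
    """centroid of the bluish-bright lens near uv"""
    b,g,rr=[im[...,i].astype(int) for i in range(3)]
    m=((b+5>=g)&(b>lo)).astype(np.uint8)
    w=np.zeros_like(m); cv2.circle(w,uv,R,1,-1); m&=w
    n,l,s,c=cv2.connectedComponentsWithStats(m)
    i=1+np.argmax(s[1:,4]); return c[i],s[i]
E
python3 - <<'E'
from h import *
t=cv2.imread("pics/top0.png");s=cv2.imread("pics/side0.png")
for a,b in(((130,302),(357,299)),((202,318),(382,245)),((280,326),(395,199))):
    print(t[a[1],a[0]],s[b[1],b[0]])
    ca,sa=blob(t,a,16,115);cb,sb=blob(s,b,16,115)
    print(ca,sa,cb,sb,tri(ray("top",ca),ray("side",cb)))
A=cv2.resize(t[255:365,105:325],None,fx=3.6,fy=3.6,interpolation=cv2.INTER_CUBIC)
B=cv2.resize(t[270:345,360:440],None,fx=2.5,fy=2.5,interpolation=cv2.INTER_CUBIC)
C=cv2.resize(s[150:220,345:425],None,fx=2.5,fy=2.5,interpolation=cv2.INTER_CUBIC)
o=np.zeros((600,800,3),np.uint8); o[:A.shape[0],:A.shape[1]]=A;o[400:400+B.shape[0],:200]=B;o[400:575,220:420]=C
cv2.imwrite("pics/z1.png",cv2.convertScaleAbs(o,alpha=1.5))
E
```

```text
[114 114 109] [126 135 131]Traceback (most recent call last):
  File "<stdin>", line 5, in <module>
  File "h.py", line 20, in blob
    i=1+np.argmax(s[1:,4]); return c[i],s[i]
        ~~~~~~~~~^^^^^^^^^
    return _wrapfunc(a, 'argmax', axis=axis, out=out, **kwds)
    return bound(*args, **kwds)
ValueError: attempt to get argmax of an empty sequence
```

```bash
python3 - <<'E'
import re
s=open('h.py').read(); i=s.index("def blob")
open('h.py','w').write(s[:i]+'''def blob(im,uv,R,k=.85):
    """centroid of the bright lens holding the seed uv"""
    b=im[...,0].astype(float); m=(b>k*np.median(b[uv[1]-2:uv[1]+3,uv[0]-2:uv[0]+3])).astype(np.uint8)
    w=np.zeros_like(m); cv2.circle(w,uv,R,1,-1); m&=w
    n,l,s,c=cv2.connectedComponentsWithStats(m,connectivity=4)
    i=l[uv[1],uv[0]]; return c[i],s[i]
''')
E
python3 - <<'E'
from h import *
t=cv2.imread("pics/top0.png");s=cv2.imread("pics/side0.png")
for a,b in(((130,302),(357,299)),((202,318),(382,245)),((280,326),(395,199))):
    ca,sa=blob(t,a,17);cb,sb=blob(s,b,18)
    print(ca,sa,cb,sb,*tri(ray("top",ca),ray("side",cb)))
A=cv2.resize(t[255:365,105:325],None,fx=3.6,fy=3.6,interpolation=cv2.INTER_CUBIC)
B=cv2.resize(t[270:345,360:440],None,fx=2.5,fy=2.5,interpolation=cv2.INTER_CUBIC)
C=cv2.resize(s[150:220,345:425],None,fx=2.5,fy=2.5,interpolation=cv2.INTER_CUBIC)
o=np.zeros((600,800,3),np.uint8); o[:A.shape[0],:A.shape[1]]=A;o[400:400+B.shape[0],:200]=B;o[400:575,220:420]=C
cv2.imwrite("pics/z1.png",cv2.convertScaleAbs(o,alpha=1.5))
E
```

```text
[127.4258 302.9944] [117 293  22  21 357] [356.1548 297.85  ] [342 289  29  19 420] [0.5469 0.3286 0.159 ] 0.0014422388585938891
[200.336  318.2439] [190 308  22  22 369] [381.4891 243.2226] [370 236  24  15 274] [0.517  0.2003 0.1588] 0.0014580626339134872
[277.9124 326.1701] [267 315  22  23 388] [398.3278 194.7492] [384 183  30  25 299] [0.4966 0.0643 0.1639] 0.005479919843378418
```

View pics/z1.png

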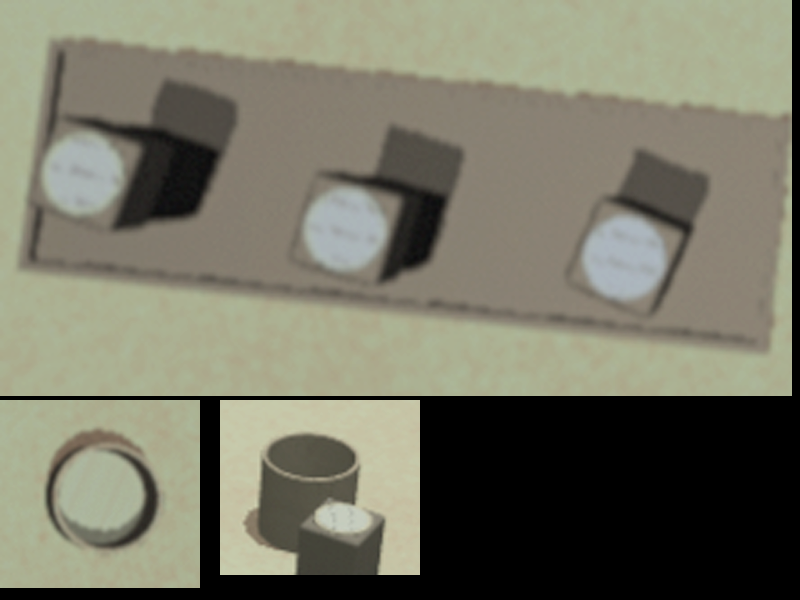

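The crop shows the torch heads turned about 15°, 14° and 21° in the image, left to right. The cup rim centre is at about (400.8,308) in top and (381,173) in side. Next I'll triangulate the cup and work out the first move, to above the right-hand torch.

```bash
cat >> h.py <<'E'
from scipy.spatial.transform import Rotation as Ro
def go(xyz,yaw):
    """shift in tool cm and twist deg from the current pose to world xyz with tool x at yaw deg (mod 90)"""
    o=r.get_obs(); R=Ro.from_rotvec(o["orientation"]).as_matrix()
    y0=np.degrees(np.arctan2(R[1,0],R[0,0])); tw=-((yaw-y0+45)%90-45)
    print("shift cm",R.T@(np.array(xyz)-o["tcp_pos"])*100,"twist",tw,"now yaw",y0,"tilt",R[2,2])
E
python3 - <<'E'
from h import *
print("cup",*tri(ray("top",(400.8,308)),ray("side",(381,173))))
print("c",*tri(ray("top",(277.9,326.2)),ray("side",(394.3,197))))
for q in((607,197),(692,228),(655,316),(568,282)),((315,172),(405,185),(382,282),(292,258)),((65,118),(143,132),(117,229),(33,203)):
    P=np.array([plane("top",(u/3.6+105,v/3.6+255),.156)[:2] for u,v in q]); d=np.roll(P,-1,0)-P
    print(P.mean(0),np.linalg.norm(d,axis=1),np.degrees(np.arctan2(d[:,1],d[:,0]))%90)
for z in (.156,.3):print(z,plane("top",(277.9,326.2),.156))
go((.497,.064,.30),68)
E
```

```text
cup [ 0.5238 -0.1607  0.0763] 0.0006411154827393926
c [0.4997 0.0647 0.1591] 0.0011964771929185746
[0.4992 0.061 ] [0.0441 0.0459 0.0454 0.0451] [68.6859 65.733  67.5116 64.0719]
[0.5179 0.1984] [0.0447 0.048  0.0457 0.043 ] [80.3998 75.98   73.8849 74.5392]
[0.5472 0.3254] [0.0393 0.0486 0.0435 0.0439] [78.464  74.9339 71.6931 69.3615]
0.156 [0.499 0.065 0.156]
0.3 [0.499 0.065 0.156]
shift cm [ 48.4558 -54.6838  -5.4712] twist 44.10720580837177 now yaw 22.107205808371777 tilt -0.9999986797778885
```

Request:
move_arm --rows '[4,-4.5,-2,-4,10,-11,-5.5,-12,15,-17,-5.5,-20,20,-22.5,-5.5,-28,25,-28,-5.5,-36,30,-34,-5.5,-42,35,-39.5,-5.5,-46,40,-45,-5.5,-46,44,-50,-5.5,-46,47,-53,-5.5,-46]' --fingers 1 --newtons 40

```text
clock: 1.35
tcp_pos: [0.4592, -0.0418, 0.3002]
orientation: [2.603, 1.758, -0.0]
contact_force: [1.0, -0.7, 0.6]
grip_width: 0.0851
gripper_force: 0.0
```

Request:
move_arm --rows '[0,0,0,0,0,0,0,0,0,0,0,0]'

```text
clock: 1.72
tcp_pos: [0.4586, -0.0452, 0.2999]
orientation: [-2.605, -1.755, 0.001]
contact_force: [0.0, -0.7, -0.3]
grip_width: 0.0851
gripper_force: 0.0
```

Run:
```python
from h import *
o=r.get_obs();print(o["clock"],o["tcp_pos"],o["contact_force"],o["joints"])
import json
p=r.camera_params("wrist"); im=r.grab_frame("wrist"); cv2.imwrite("pics/w1.png",im)
json.dump({k:np.array(v).tolist() for k,v in p.items()},open("w1.json","w")); print(p)
go((.499,.063,.30),67)
```

```text
1.725 [ 0.4586 -0.0452  0.2999] [ 0.0089 -0.7483 -0.2663] [ 0.4572  0.1019 -0.5246  1.9473  0.0575  1.1074 -0.4759]
{'fx': 402.09798028888434, 'fy': 402.09798028888434, 'cx': 326.13362969907837, 'cy': 233.59313522863164, 'world_from_camera': array([[ 0.9267, -0.3595, -0.1092,  0.4873],
       [-0.3757, -0.8865, -0.27  ,  0.0243],
       [ 0.0003,  0.2912, -0.9567,  0.4288],
       [ 0.    ,  0.    ,  0.    ,  1.    ]])}
shift cm [11.535  -0.3242 -0.0088] twist 0.9410794602258363 now yaw 67.94107946022584 tilt -0.9999997643173623
```

View pics/w1.png

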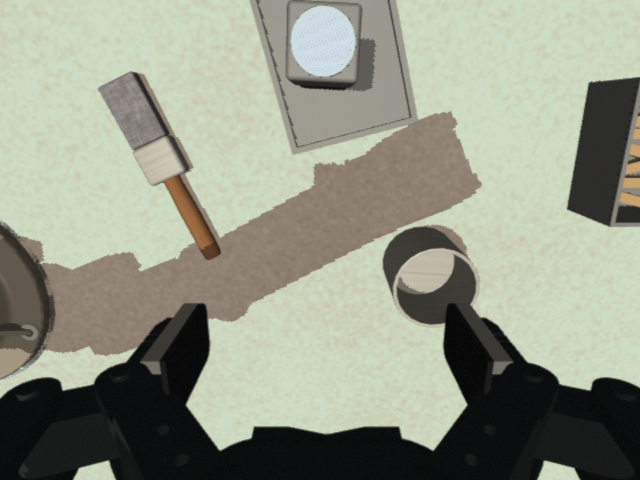

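The wrist view shows the torch lens centre at about (323,41), head-top corners at about (289,1), (361,5), (355,82) and (288,76), and the cup rim centred at about (435,287).

Run:
```python
from h import *
import json
p=json.load(open("w1.json")); im=cv2.imread("pics/w1.png")
c,s=blob(im,(323,41),45); print(c,s,plane("wrist",c,.156,p),*tri(ray("wrist",c,p),ray("top",(277.9,326.2))))
P=np.array([plane("wrist",q,.156,p)[:2] for q in((289,1),(361,5),(355,82),(288,76))]);d=np.roll(P,-1,0)-P
print(P.mean(0),np.linalg.norm(d,axis=1),np.degrees(np.arctan2(d[:,1],d[:,0]))%90)
print("cup",plane("wrist",(435,287),.075,p),*tri(ray("wrist",(435,287),p),ray("top",(400.8,308))))
c=P.mean(0)
```

```text
[322.6833  40.6757] [ 291    6   65   70 3543] [0.5011 0.0637 0.156 ] [0.5    0.063  0.1673] 0.0021312507254668913
[0.5012 0.0629] [0.0435 0.0437 0.0427 0.0423] [65.1041 64.3718 63.1403 65.5317]
cup [ 0.5235 -0.1644  0.075 ] [ 0.5232 -0.16    0.083 ] 0.0009065427739512245
```

Request:
move_arm --rows '[4,-0.1,0,1,9,-0.2,0,2.5,11.6,-0.2,0,2.5,11.6,-0.2,2,2.5,11.6,-0.2,6,2.5,11.6,-0.2,10,2.5,11.6,-0.2,13,2.5,11.6,-0.2,15.5,2.5,11.6,-0.2,17,2.5,11.6,-0.2,17.5,2.5]'

```text
clock: 3.02
tcp_pos: [0.5004, 0.0641, 0.1246]
orientation: [-2.641, -1.7, 0.002]
contact_force: [-0.1, 0.8, -0.6]
grip_width: 0.0857
gripper_force: 0.0
```

Request:
move_arm --rows '[0,0,0,0,0,0,0,0,0,0,0,0]'

```text
clock: 3.4
tcp_pos: [0.501, 0.0649, 0.1259]
orientation: [2.64, 1.701, 0.002]
contact_force: [0.0, -0.3, -0.5]
grip_width: 0.0854
gripper_force: 0.0
```

Run:
```python
from h import *
o=r.get_obs();print(o["clock"],o["tcp_pos"],o["contact_force"])
cv2.imwrite("pics/w2.png",np.hstack([cv2.resize(r.grab_frame(n),(400,300)) for n in("wrist","side")]))
go((.5005,.0635,.125),65.4)
```

```text
3.4 [0.501  0.0649 0.1259] [ 0.0074 -0.3273 -0.4725]
shift cm [-0.1373  0.0288  0.0614] twist 0.20535240493772733 now yaw 65.60535240493773 tilt -0.9999996399154717
```

View pics/w2.png

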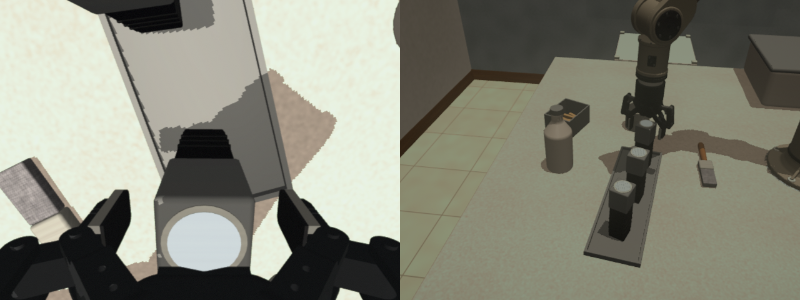

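The torch head sits centred between the fingers and square to them: head at x 155–252, pads at 130 and 278. Closing.

Request:
move_arm --rows '[0,0,0,0,0,0,0,0,0,0,0,0,0,0,0,0,0,0,0,0,0,0,0,0]' --fingers 0 --newtons 40

```text
clock: 4.25
tcp_pos: [0.5008, 0.0649, 0.1254]
orientation: [2.641, 1.702, 0.001]
contact_force: [0.8, -0.5, 3.3]
grip_width: 0.0454
gripper_force: 41.3
```

Request:
move_arm --rows '[0,0,-0.5,0,0,0,-1.5,0,0,0,-2.5,0,0,0,-3,0,0,0,-3,0,0,0,-3,0,0,0,-3,0,0,0,-3,0]'

```text
clock: 5.25
tcp_pos: [0.5004, 0.0648, 0.155]
orientation: [-2.64, -1.702, 0.001]
contact_force: [0.2, 0.1, -1.7]
grip_width: 0.0457
gripper_force: 41.1
```

Request:
move_arm --rows '[0,0,0,0,0,0,0,0]'

```text
clock: 5.5
tcp_pos: [0.5005, 0.0649, 0.1551]
orientation: [-2.641, -1.702, 0.0]
contact_force: [-0.6, -0.0, -1.0]
grip_width: 0.0457
gripper_force: 41.1
```

```bash
cat >> h.py <<'E'
def weigh(n=10):
    f=[]
    for _ in range(n): r.grab_frame("wrist"); f.append(r.get_obs()["contact_force"][2])
    print("fz",np.mean(f),np.std(f))
E
python3 -c "
from h import *
weigh()"
```

```text
fz -1.1045152227974433 0.49288317096979845
```

It weighs about 1.1 N, so it's empty. I'll put it back gently and go up.

Request:
move_arm --rows '[0,0,1,0,0,0,2,0,0,0,2.5,0,0,0,2.7,0,0,0,2.9,0,0,0,3,0,0,0,3,0]'

```text
clock: 6.88
tcp_pos: [0.5007, 0.0649, 0.1254]
orientation: [2.64, 1.702, 0.001]
contact_force: [-0.6, 0.6, -0.7]
grip_width: 0.0457
gripper_force: 41.0
```

Request:
move_arm --rows '[0,0,0,0,0,0,0,0,0,0,0,0,0,0,0,0,0,0,0,0]' --fingers 1

```text
clock: 7.5
tcp_pos: [0.5005, 0.0648, 0.1252]
orientation: [2.641, 1.702, -0.0]
contact_force: [-0.0, -0.0, 0.3]
grip_width: 0.0856
gripper_force: 0.0
```

Request:
move_arm --rows '[0,0,-1,0,0,0,-3,0,0,0,-7,0,0,0,-11,0,0,0,-14,0,0,0,-14,0,0,0,-14,0]'

```text
clock: 8.38
tcp_pos: [0.5001, 0.0646, 0.2649]
orientation: [2.641, 1.702, -0.001]
contact_force: [-0.0, -1.2, 0.0]
grip_width: 0.0855
gripper_force: 0.0
```

Run:
```python
from h import *
import json
o=r.get_obs();print(o["clock"],o["tcp_pos"])
p=r.camera_params("wrist"); im=r.grab_frame("wrist"); cv2.imwrite("pics/w3.png",im)
json.dump({k:np.array(v).tolist() for k,v in p.items()},open("w3.json","w"))
t=r.grab_frame("top"); 
go((.5175,.199,.265),75)
```

```text
8.375 [0.5001 0.0646 0.2649]
shift cm [12.9699 -3.9375 -0.0864] twist -9.390466344654897 now yaw 65.6095336553451 tilt -0.9999979940034945
```

View pics/w3.png

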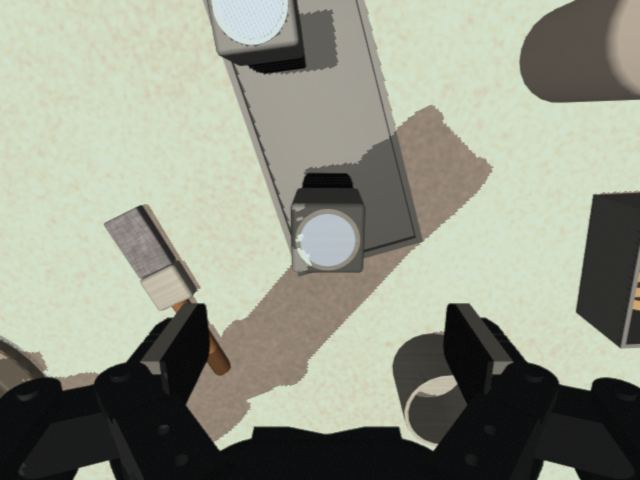

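Torch c is back standing at (328,240). Torch b's head is at the upper left, its near top edge running from about (216,50) to (298,37).

Run:
```python
from h import *
import json
p=json.load(open("w3.json"))
a,b=[plane("wrist",q,.156,p)[:2] for q in((216,50),(298,37))];d=b-a
print(a,b,np.linalg.norm(d),np.degrees(np.arctan2(d[1],d[0]))%90)
print("center",(a+b)/2+np.array([-d[1],d[0]])/2)
im=cv2.imread("pics/w3.png");g=cv2.cvtColor(im,cv2.COLOR_BGR2GRAY)
b,s=blob(im,(250,15),60);print(s)
m=np.argwhere(True)
```

```text
[0.4904 0.1865] [0.5337 0.1739] 0.04509403620225505 73.77763854737165
center [0.5183 0.2019]
[ 212    0   76   45 2666]
```

Request:
move_arm --rows '[5,-1.5,0,-4,10,-3,0,-9,13.1,-4,0,-9,13.1,-4,2,-9,13.1,-4,6,-9,13.1,-4,9.5,-9,13.1,-4,12,-9,13.1,-4,13.5,-9,13.1,-4,14,-9,13.1,-4,14,-9]'

```text
clock: 9.72
tcp_pos: [0.5184, 0.2008, 0.1254]
orientation: [-2.499, -1.904, -0.0]
contact_force: [0.4, 0.5, 1.6]
grip_width: 0.0855
gripper_force: 0.0
```

Run:
```python
from h import *
o=r.get_obs();print(o["clock"],o["tcp_pos"],o["contact_force"])
cv2.imwrite("pics/w4.png",np.hstack([cv2.resize(r.grab_frame(n),(400,300)) for n in("wrist","side")]))
weigh(5)
```

```text
9.725 [0.5184 0.2008 0.1254] [0.4368 0.4998 1.5638]
fz 0.2281686825082531 0.540564441801586
```

View pics/w4.png

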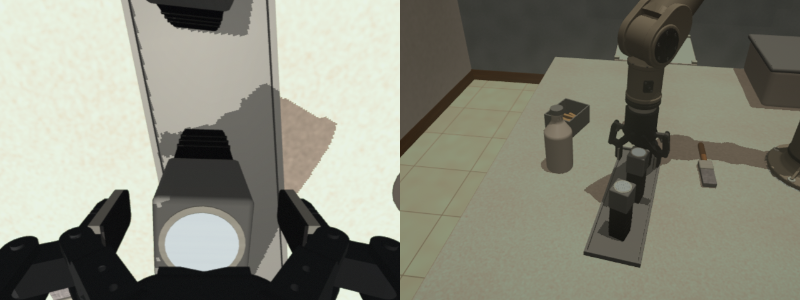

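Torch b is centred between the pads, head at x 153–253. Close and lift.

Request:
move_arm --rows '[0,0,0,0,0,0,0,0,0,0,0,0,0,0,0,0,0,0,0,0,0,0,0,0]' --fingers 0 --newtons 40

```text
clock: 10.82
tcp_pos: [0.5182, 0.2008, 0.1254]
orientation: [2.499, 1.904, 0.0]
contact_force: [-0.6, 0.9, 5.8]
grip_width: 0.0457
gripper_force: 40.9
```

Request:
move_arm --rows '[0,0,-0.5,0,0,0,-1.5,0,0,0,-2.5,0,0,0,-3,0,0,0,-3,0,0,0,-3,0,0,0,-3,0]'

```text
clock: 11.7
tcp_pos: [0.518, 0.2005, 0.1549]
orientation: [-2.499, -1.904, 0.001]
contact_force: [0.1, 0.1, -1.8]
grip_width: 0.0462
gripper_force: 40.7
```

```bash
python3 -c "
from h import *
weigh();o=r.get_obs();print(o['clock'],o['tcp_pos'],o['grip_width'])"
```

```text
fz -1.2494264409311568 0.6399636224831771
12.2 [0.5182 0.2007 0.1552] 0.045789779686954
```

It weighs about 1.3 N, so this one is empty too. Put it back.

Request:
move_arm --rows '[0,0,1,0,0,0,2,0,0,0,2.5,0,0,0,2.7,0,0,0,2.9,0,0,0,3,0,0,0,3,0]'

```text
clock: 13.08
tcp_pos: [0.5184, 0.2008, 0.1254]
orientation: [2.499, 1.904, 0.001]
contact_force: [-0.6, 0.2, -0.8]
grip_width: 0.046
gripper_force: 40.8
```

Request:
move_arm --rows '[0,0,0,0,0,0,0,0,0,0,0,0,0,0,0,0,0,0,0,0]' --fingers 1

```text
clock: 13.7
tcp_pos: [0.5182, 0.2006, 0.1252]
orientation: [2.499, 1.904, 0.0]
contact_force: [0.0, -0.2, 0.0]
grip_width: 0.0854
gripper_force: 0.0
```

Request:
move_arm --rows '[0,0,-1,0,0,0,-3,0,0,0,-7,0,0,0,-11,0,0,0,-14,0,0,0,-14,0,0,0,-14,0]'

```text
clock: 14.58
tcp_pos: [0.518, 0.2004, 0.2655]
orientation: [2.499, 1.904, 0.0]
contact_force: [-0.0, -0.6, -0.2]
grip_width: 0.0852
gripper_force: 0.0
```

Run:
```python
from h import *
import json
o=r.get_obs();print(o["clock"],o["tcp_pos"])
p=r.camera_params("wrist"); im=r.grab_frame("wrist"); cv2.imwrite("pics/w5.png",im)
json.dump({k:np.array(v).tolist() for k,v in p.items()},open("w5.json","w"))
go((.5465,.328,.265),73)
```

```text
14.575 [0.518  0.2004 0.2655]
shift cm [13.0757 -0.6186 -0.0294] twist 1.605000564994569 now yaw 74.60500056499457 tilt -0.9999994930445701
```

View pics/w5.png

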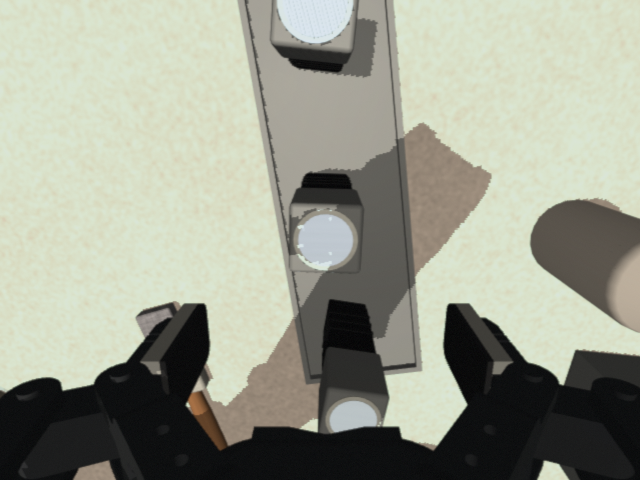

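Both empties are standing at (325,240) and (353,410). Torch a's near top edge runs from about (272,38) to (353,48).

Run:
```python
from h import *
import json
p=json.load(open("w5.json"))
a,b=[plane("wrist",q,.156,p)[:2] for q in((272,38),(353,48))];d=b-a
y=np.degrees(np.arctan2(d[1],d[0]))%90
c=(a+b)/2+np.array([-d[1],d[0]])/2
print(a,b,np.linalg.norm(d),y,c)
go((*((c+[.5465,.328])/2),.125),y)
```

```text
[0.5206 0.3168] [0.5615 0.3004] 0.04409555255287942 68.15562602965977 [0.5492 0.3291]
shift cm [13.1763 -0.4929 13.9705] twist 6.4493745353347975 now yaw 74.60500056499457 tilt -0.9999994930445701
```

Request:
move_arm --rows '[5,-0.2,0,2,10,-0.4,0,5,13.2,-0.5,0,5,13.2,-0.5,2,5,13.2,-0.5,6,5,13.2,-0.5,9.5,5,13.2,-0.5,12,5,13.2,-0.5,13.5,5,13.2,-0.5,14,5,13.2,-0.5,14,5]'

```text
clock: 15.88
tcp_pos: [0.5486, 0.3291, 0.1254]
orientation: [2.58, 1.793, 0.0]
contact_force: [-0.3, -0.6, -0.5]
grip_width: 0.0855
gripper_force: 0.0
```

Run:
```python
from h import *
o=r.get_obs();print(o["clock"],o["tcp_pos"],o["contact_force"])
cv2.imwrite("pics/w6.png",r.grab_frame("wrist"))
```

```text
15.875 [0.5486 0.3291 0.1254] [-0.3494 -0.5601 -0.4666]
```

View pics/w6.png

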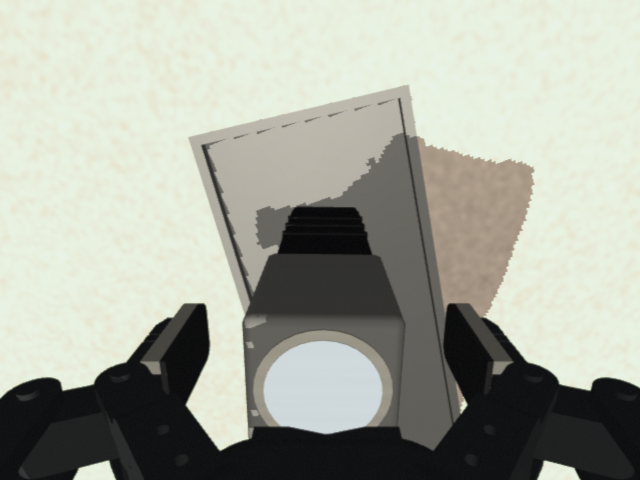

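Torch a is aligned and centred, head at x 245–405. Grip a little harder and lift.

Request:
move_arm --rows '[0,0,0,0,0,0,0,0,0,0,0,0,0,0,0,0,0,0,0,0,0,0,0,0]' --fingers 0 --newtons 55

```text
clock: 16.68
tcp_pos: [0.5486, 0.3298, 0.126]
orientation: [-2.579, -1.793, -0.002]
contact_force: [-1.7, -0.2, 5.7]
grip_width: 0.0455
gripper_force: 57.2
```

Request:
move_arm --rows '[0,0,-0.5,0,0,0,-1.5,0,0,0,-2.5,0,0,0,-3,0,0,0,-3,0,0,0,-3,0,0,0,-3,0]'

```text
clock: 17.55
tcp_pos: [0.5482, 0.329, 0.1548]
orientation: [2.58, 1.793, -0.001]
contact_force: [1.0, 0.3, -3.3]
grip_width: 0.0456
gripper_force: 56.7
```

```bash
python3 -c "
from h import *
weigh();o=r.get_obs();print(o['clock'],o['tcp_pos'],o['grip_width'])"
```

```text
fz -4.286340207027393 0.5574480739376263
18.05 [0.5484 0.3292 0.1552] 0.045418665821649176
```

It weighs about 4.3 N (roughly 440 g), so torch a is the heavy one. I'll raise it high, clear of the others, and carry it to above the cup.

Request:
move_arm --rows '[0,0,-2,0,0,0,-5,0,0,0,-8.5,0,0,0,-12,0,0,0,-15.5,0,0,0,-18,0,0,0,-19.5,0,0,0,-19.5,0]'

```text
clock: 19.05
tcp_pos: [0.5486, 0.3297, 0.3518]
orientation: [2.579, 1.793, 0.004]
contact_force: [0.3, 0.7, -5.0]
grip_width: 0.0451
gripper_force: 57.4
```

Request:
move_arm --rows '[-1.5,0.5,0,0,-5,1.6,0,0,-10,3.2,0,0,-15,4.8,0,0,-20,6.4,0,0,-25,8,0,0,-30,9.5,0,0,-35,11.1,0,0,-40,12.7,0,0,-44,14,0,0]'

```text
clock: 20.3
tcp_pos: [0.5244, -0.1356, 0.3489]
orientation: [-2.581, -1.789, 0.004]
contact_force: [1.5, -0.2, -4.3]
grip_width: 0.0455
gripper_force: 57.4
```

Request:
move_arm --rows '[-2,0.5,0,0,-2.9,0.8,0,0,-2.9,0.8,0,0,-2.9,0.8,0,0]'

```text
clock: 20.8
tcp_pos: [0.5237, -0.1605, 0.35]
orientation: [-2.577, -1.795, -0.0]
contact_force: [-0.7, 0.4, -3.7]
grip_width: 0.0453
gripper_force: 57.3
```

Run:
```python
from h import *
o=r.get_obs();print(o["clock"],o["tcp_pos"],o["contact_force"],o["grip_width"])
go((.5235,-.1615,.21),69.6)
cv2.imwrite("pics/w7.png",np.hstack([r.grab_frame("side")[60:360,240:640],r.grab_frame("top")[180:480,240:640]]))
```

```text
20.8 [ 0.5237 -0.1605  0.35  ] [-0.7484  0.4249 -3.686 ] 0.045305582487720285
shift cm [-0.11    0.0169 14.0044] twist 0.11476866097949312 now yaw 69.71476866097949 tilt -0.9999997670637223
```

View pics/w7.png

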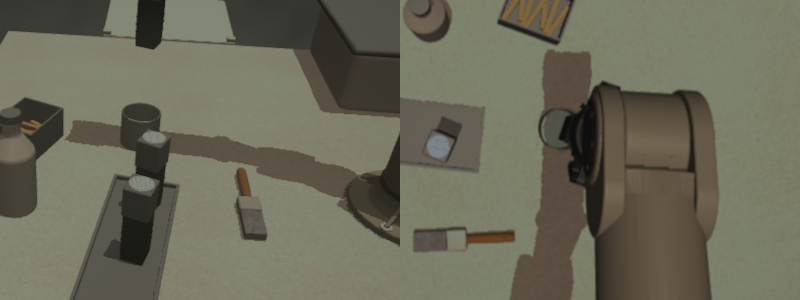

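The torch hangs directly over the cup in the side view (torch bottom at (150,45), cup rim at (141,112)), and both empties are standing. I'll lower it gently while watching the force.

Request:
move_arm --rows '[0,0,2,0,-0.1,0,6,0,-0.1,0,10,0,-0.1,0,13,0,-0.1,0,14.5,0,-0.1,0,16,0,-0.1,0,17,0,-0.1,0,18,0,-0.1,0,19,0,-0.1,0,19,0]'

```text
clock: 22.15
tcp_pos: [0.5229, -0.1628, 0.1595]
orientation: [-2.579, -1.792, 0.001]
contact_force: [-0.1, -0.3, -5.2]
grip_width: 0.0455
gripper_force: 57.2
```

Request:
move_arm --rows '[0,0,0.5,0,0,0,1,0,0,0,1.5,0,0,0,2,0,0,0,2.4,0,0,0,2.7,0,0,0,2.9,0,0,0,3,0,0,0,3,0]'

```text
clock: 23.28
tcp_pos: [0.5234, -0.1629, 0.1302]
orientation: [2.58, 1.793, 0.0]
contact_force: [-0.4, -0.2, -4.5]
grip_width: 0.0457
gripper_force: 57.4
```

```bash
python3 -c "
from h import *
weigh(6);o=r.get_obs();print(o['clock'],o['tcp_pos'],o['contact_force'],o['moment'])"
```

```text
fz -3.9538647188530525 0.33899690516330727
23.575 [ 0.5234 -0.1629  0.1303] [-0.3694  0.918  -3.5448] [0.011  0.0485 0.0116]
```

Request:
move_arm --rows '[0,0,0.05,0,0,0,0.1,0,0,0,0.15,0,0,0,0.2,0,0,0,0.25,0,0,0,0.3,0,0,0,0.35,0,0,0,0.35,0]'

```text
clock: 24.58
tcp_pos: [0.5233, -0.1628, 0.1267]
orientation: [-2.58, -1.793, 0.0]
contact_force: [-0.5, -0.2, -4.6]
grip_width: 0.0454
gripper_force: 57.4
```

Request:
move_arm --rows '[0,0,0.03,0,0,0,0.06,0,0,0,0.09,0,0,0,0.1,0,0,0,0.1,0]'

```text
clock: 25.2
tcp_pos: [0.5234, -0.1629, 0.1259]
orientation: [2.58, 1.793, -0.0]
contact_force: [-0.8, 0.1, 1.1]
grip_width: 0.0456
gripper_force: 57.9
```

```bash
python3 -c "
from h import *
weigh(6);o=r.get_obs();print(o['clock'],o['tcp_pos'],o['contact_force'],o['moment'])"
```

```text
fz 2.034492154677297 0.9228601946968001
25.5 [ 0.5234 -0.1629  0.1259] [-2.6372  0.5888  2.9322] [0.203  0.6655 0.0402]
```

It's on the cup floor (TCP height matches, weight off the gripper). Release and back out.

Request:
move_arm --rows '[0,0,-0.03,0,0,0,-0.03,0]' --newtons 20

```text
clock: 25.75
tcp_pos: [0.5234, -0.1629, 0.1259]
orientation: [2.58, 1.793, 0.0]
contact_force: [-1.2, -0.1, 0.9]
grip_width: 0.0455
gripper_force: 58.0
```

Request:
move_arm --rows '[0,0,0,0,0,0,0,0,0,0,0,0,0,0,0,0,0,0,0,0]' --fingers 1

```text
clock: 26.38
tcp_pos: [0.5234, -0.1629, 0.126]
orientation: [2.58, 1.793, 0.0]
contact_force: [-0.1, -0.1, 0.1]
grip_width: 0.0854
gripper_force: 0.0
```

Request:
move_arm --rows '[0,0,-1,0,0,0,-3,0,0,0,-6,0,0,0,-10,0,0,0,-14,0,-5,0,-14,0,-10,0,-14,0,-14,0,-14,0,-14,0,-14,0,-14,0,-14,0]'

```text
clock: 27.62
tcp_pos: [0.475, -0.2933, 0.2665]
orientation: [2.579, 1.794, 0.001]
contact_force: [0.4, -0.0, -1.0]
grip_width: 0.0853
gripper_force: 0.0
```

Run:
```python
from h import *
o=r.get_obs();print(o["clock"],o["tcp_pos"],o["contact_force"],o["grip_width"])
t=r.grab_frame("top");s=r.grab_frame("side");p=r.camera_params("wrist");w=r.grab_frame("wrist")
def uv(n,P,p=None):
    p=p or r.camera_params(n); c=np.linalg.inv(p["world_from_camera"])@[*P,1]
    return (int(p["fx"]*c[0]/c[2]+p["cx"]),int(p["fy"]*c[1]/c[2]+p["cy"]))
for nm,P in(("cup",(.5234,-.1629,.156)),("b",(.518,.2005,.156)),("c",(.5005,.064,.156))):
    for n,im in(("top",t),("side",s),("wrist",w)):
        u=uv(n,P,p if n=="wrist" else None)
        if not(5<u[0]<635 and 5<u[1]<475): print(nm,n,"out",u);continue
        c,st=blob(im,u,17 if n!="wrist" else 60); print(nm,n,u,im[u[1],u[0]],c,st[2:],plane(n,c,.156,p if n=="wrist" else None)[:2])
```

```text
27.625 [ 0.475  -0.2933  0.2665] [ 0.4179 -0.0251 -1.0179] 0.08530853719653535
cup top (407, 308) [129 125 119] [408.1883 310.6631] [ 22  22 377] [ 0.5201 -0.1635]
cup side (384, 138) [126 135 131] [383.6444 131.597 ] [ 35  26 464] [ 0.526  -0.1953]
cup wrist out (325, -14)
b top (200, 317) [128 125 120] [200.3585 318.2129] [ 22  23 371] [0.5163 0.2009]
b side (381, 244) [118 127 122] [381.4779 243.2684] [ 24  15 272] [0.5177 0.1966]
b wrist out (-145, -1395)
c top (278, 325) [132 127 121] [277.8509 326.0026] [ 22  23 389] [0.4993 0.065 ]
c side (394, 198) [125 134 130] [396.0785 195.7025] [ 28  15 242] [0.4971 0.0551]
c wrist out (58, -633)
```

Both empties are where they were, to 0.2 px. The heavy torch's lens sits over the cup centre at full height, round and upright.

```bash
python3 -c "
from bench import r
print(r.hand_in())"
```

```text
the job is handed in; nothing more can be done
None
```

Job handed in at about 28 s of the 64 s limit: torch_a (the left one in the top view, about 4.3 N when lifted) was the heavy one and stands upright, head up, in the steel cup; the two empties are back where they stood in the tray, and the arm stayed clear of the bottle and peg box.

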